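# Put the washed sampling tube on its drying peg

## Robot

A 6-joint arm with a two-finger parallel gripper is mounted at the origin on the work surface. World frame = base frame: x ahead of the robot, y to its left, z up, the work surface at z = 0. Lengths are in m, angles in rad, forces in N, time in s.
With the tool pointing down it reaches from about 0.35 to 0.875 m from the base axis. Payload 4.2 kg.
Tool frame: the origin (TCP) lies at the very end of the fingers, on their centre line; the grasp point (between the pads) lies 19 mm behind it (r.grip_depth is the distance from the TCP to the grasp point, in m); z points along the fingers, y is the direction in which the jaws open and shut (so a half turn about z gives the same grasp; the last joint's range is limited). The gripper opens to 87 mm and grips with 3 to 60 N. Pads are 19 mm wide; open, the fingers measure 117 mm over their backs; the gripper's body (75 mm by 190 mm) begins 51 mm behind the grasp point.
Start: joints at [-1.004, 0.385, 0.008, 0, -1.194, -0.259], TCP at [0.189, -0.596, 0.223] pointing down, gripper open.
Joint ranges: [-3.14, 3.14], [-1.21, 2.06], [-1.07, 1.41], [-3.16, 2.05], [-2.99, -0.16], [-3.1, 3.1]. Speed limits (rad/s): [2.79, 2.79, 3.14, 3.14, 3.14, 3.14].

## Interface

Orientations are given as a 3x3 rotation matrix whose columns are the frame's x, y, z axes.
In Python, from station import r, eyes, order gives the robot as it stands.
- The arm moves only by the tool send_rows, never from a script. Its argument "rows" is a list of rows, each an object with "dp": the shift along the tool's x, y, z in units of 30 mm (1.0 is 30 mm), a list of three; "angular": the turn, a rotation vector about the tool's x, y, z in units of 6 degrees (1.0 is 6 degrees), a list of three; "fingers": the finger opening in mm, from 0 to 87. A call has 1 to 8 rows; each row shifts and turns the pose as measured when the row begins, along the tool's axes as they then stand; what a row does not reach is not made up. A row lasts 1/10 s, in which the tool goes at most 50 mm and 8.59 degrees, less where a joint would pass 70% of its speed; a pose out of reach is approached as far as the arm can. A call is refused whole if a number of a shift passes 1 or a number of a turn 1, either way. A call with a gripper value outside its range is refused whole. The fingers move at their own pace and stop on an object; the grip force is fixed at half the most. Time passes only in rows, so rows that do not move let the fingers close. It gives the time, the measured TCP pose, the force and the opening at its end, in the units of the state.
- r.get_obs(): the state, without advancing time (a new reading comes with each control period).
- eyes.get_image(name): name is "side" or "top"; returns a dict with "frame" (480x640x3 uint8, red, green, blue), "fovy" (degrees; the focal length in pixels is half the picture's height over the tangent of half this angle, whatever the lens; pixels are square), "cx", "cy" (the principal point, pixels), "T" (4x4, takes a point from camera to world coordinates). Camera axes: x right, y down, z forward; pixel columns grow to the right and rows downward; lengths in m; the calibration is good to about 2 mm. A picture is of the moment at which its call begins. There is no depth.
- order.job_done(): hands the job in, once; it reports no verdict.
The state is a dict: "clock": time; "q": joint angles; "qvel": joint speeds; "joint_torque": joint torques, N m; "position": TCP position; "tool_rot": TCP orientation; "force": force on the tool from outside, world axes, zero at the start; "wrist_torque": the same for the moment, N m; "finger_gap": finger opening in m.
Only numpy, scipy, OpenCV 4.12 (cv2) and the standard library are available. Lean on these libraries where they do the work, as an engineer would, in place of code of your own. Each camera call takes 0.05 s, during which the arm holds its last target. There are 200 camera calls.

## Task

The washed sampling tube lies in the cradle: put it mouth down over the slimmer of the two leaning drying pegs to drain. Push it fully home while you hold it, so that it takes the stiff black collar down with it onto the grey flange (do not drop it on), then let go. Leave the jars, bottles, tins and tools on the bench as they are.

Things in the scene. Friction and masses are not known exactly. Their poses are not given: they have to be found in the camera images.
- tube: sampling tube: white plastic, 52 mm outside diameter, 44 mm bore, 150 mm long, one end closed (5 mm thick), about 0.14 kg. Origin: centre of the outside of the closed end; z runs along the tube towards the mouth. At first it lies level in the cradle, axis 80 mm above the bench, mouth roughly towards -y, its mid-length free between the saddles
- tube_rim (a point): centre of the tube's open mouth, 150 mm along z from the tube's origin
- cradle: fixed grey cradle under the tube, 150 x 70 mm: two V saddles 12 mm thick, 60 mm either side of its middle along its x, tops 80 mm above the bench, 108 mm free between them. Origin: centre of its underside; z up
- slim_peg: slimmer white drying peg: 40 mm diameter, straight for 85 mm, tapering to 20 mm at 104 mm, domed tip at 108 mm. Leans 30 degrees from vertical, roughly towards +y, on a fixed grey stand (foot 130 x 100 x 12 mm). Origin: on its axis, at the upper face of the grey flange at its root, 62 mm above the bench; z runs up the peg, y is horizontal, x towards the leaning side and down
- slim_collar (a joint): how far the slim peg's black rubber collar (62 mm diameter, 10 mm thick) stands up the peg from the grey flange, m: 0 = down on the flange (its upper face then at z = 10 mm on the peg), at most 0.030. It slides stiffly (about 5 N) and stays where it is left
- thick_peg: thicker drying peg, for wide jars: 62 mm diameter, 108 mm long, too thick for the tube; otherwise like the slim one, on a like stand, its collar (84 mm across) fixed. Origin and axes as for slim_peg
- tin_a: open aluminium soil tin, 60 mm across, 42 high, between the cradle and the stands; origin at the middle of its underside; leave alone
- tin_b: open aluminium soil tin, 68 mm across, 45 high, at the back between the stands; origin at the middle of its underside; leave alone
- jar: lidded white sample jar, 84 mm across, 100 high, at the back; origin at the middle of its underside; leave alone
- amber: amber glass reagent bottle, 84 mm across, 170 high, at the back; origin at the middle of its underside; leave alone
- rinse: clear rinse bottle, 70 mm across, 160 high, at the back, behind the cradle; origin at the middle of its underside; leave alone
- brush: hand brush lying nearer the robot than the stands, about 200 mm long; origin at the underside; leave alone
- spatula: spatula lying at the back left, about 200 mm long; origin at the underside; leave alone
There are look-alikes about, which are no part of the job. What is shaped like the part that bears slim_peg but red is not meant. Leave any blue look-alike of the tube alone.

How it is judged:
On the way:
1. the tube is fully home on the slim peg, collar down, while the fingers still hold it (z of tube_rim in the frame of slim_peg between 0.005 and 0.0155 m and x of tube_rim in the frame of slim_peg between -0.006 and 0.006 m and y of tube_rim in the frame of slim_peg between -0.006 and 0.006 m and angle between the z axis of tube and the z axis of slim_peg, either way round below 0.12 rad and height (world z) of tube above 0.15 m and value of joint slim_collar below 0.003 m and contact force between the fingers and tube above 1 N), for 0.1 s.
At the end, for the whole second after the job is handed in: The tube stands mouth down on the slim peg, at rest and released: the centre of its mouth within 6 mm of the peg's axis either way and no more than 15.5 mm up the peg from the grey flange (10 mm is fully home), its axis within 0.12 rad of the peg's, and the collar within 3 mm of the flange (z of tube_rim in the frame of slim_peg between 0.005 and 0.0155 m and x of tube_rim in the frame of slim_peg between -0.006 and 0.006 m and y of tube_rim in the frame of slim_peg between -0.006 and 0.006 m and angle between the z axis of tube and the z axis of slim_peg, either way round below 0.12 rad and height (world z) of tube above 0.15 m and value of joint slim_collar below 0.003 m and linear speed of tube below 0.02 m/s and angular speed of tube below 0.2 rad/s); the robot touches nothing.
It fails at once if a jar, bottle, tin or tool on the bench is moved more than 30 mm (distance of any of tin_a, tin_b, jar, amber, rinse, brush, spatula from where it was at the start of the episode above 0.03 m).
It also fails if it takes over 51 s, if anything falls off the work surface, if the arm or the gripper's body presses on something with over 40 N, if the wrist force passes 120 N, or if a joint passes its speed limit or range.

## Working session

There is one attempt and no reset: what is moved stays moved. The work goes in short steps, Python scripts to look and compute and a tool call to move; the robot and the scene stay as the last step left them, time stands still between calls to the robot, and variables do not carry over. Pictures are saved under pics/ and viewed, about 8 in all and at most 12, crops included, and the job is handed in when it is done.

Besides the shell and the picture viewer there is one more tool, called after ">>>" as a command line: name --argument value ..., lists and objects as JSON in quotes. send_rows: Moves the arm, as the interface text tells. Its arguments: {"type":"object","properties":{"rows":{"type":"array"}},"required":["rows"]}

```bash
mkdir -p pics; ls
python3 - <<'E'
from station import r,eyes,order
import cv2,numpy as np,pickle
np.set_printoptions(precision=4,suppress=True)
d={}
for n in("side","top"):
    m=eyes.get_image(n); d[n]=m
    cv2.imwrite(f"pics/{n}0.png",m["frame"][:,:,::-1]); print(n,m["fovy"],m["cx"],m["cy"]);print(m["T"])
pickle.dump(d,open("im0.pkl","wb"))
print(r.get_obs())
E
```

```text
pics
side 48.700038994503274 318.1108168584931 241.38473609655162
[[-0.9735 -0.1652  0.1585  0.3407]
 [-0.2279  0.6347 -0.7384  1.0597]
 [ 0.0214 -0.7549 -0.6554  0.9969]
 [ 0.      0.      0.      1.    ]]
top 57.796262138098754 319.17119635000523 239.37883635473565
[[-0.01   -0.9824  0.1864  0.3563]
 [-0.9999  0.0081 -0.0113  0.0306]
 [ 0.0096 -0.1865 -0.9824  1.0414]
 [ 0.      0.      0.      1.    ]]
{'clock': 0.1, 'q': array([-1.0044,  0.3855,  0.0067, -0.0004, -1.194 , -0.2586]), 'qvel': array([ 0.0016, -0.0018,  0.0046,  0.0001,  0.0007,  0.001 ]), 'joint_torque': array([  0.0002, -39.1689,  18.7935,   4.2318,   0.0135,  -0.0001]), 'position': array([ 0.1892, -0.5951,  0.2216]), 'tool_rot': array([[-0.953 , -0.3028, -0.0007],
       [-0.3028,  0.953 ,  0.0019],
       [ 0.0001,  0.002 , -1.    ]]), 'force': array([ 0.7631, -0.6648, -0.3237]), 'wrist_torque': array([-0.029 ,  0.0041, -0.0213]), 'finger_gap': 0.08678208188295766}
```

View pics/side0.png

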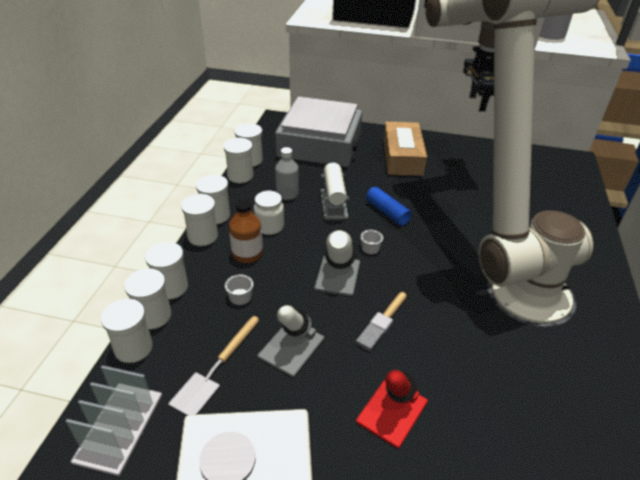

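View pics/top0.png

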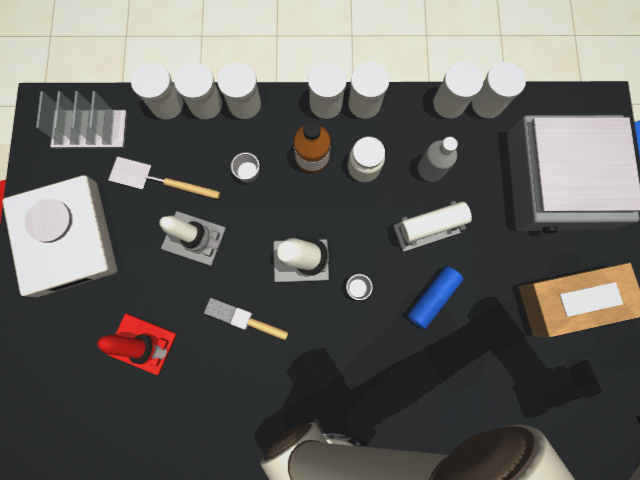

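Top: the slim peg candidate is at (185,232), the thick peg at (300,255) and the red look-alike at (135,345). The white tube lies in the cradle at (435,225), and the blue look-alike is at (435,297). In the side view the slim peg is at (292,325), the thick at (340,255) and the tube at (336,190). I'll enlarge the slim peg and the tube from both views to confirm.

Run:
```python
import cv2,numpy as np,pickle
d=pickle.load(open("im0.pkl","rb"))
def c(n,x,y,w=80,h=60,s=5):
    p=d[n]["frame"][y:y+h,x:x+w,::-1]; return cv2.resize(p,(w*s,h*s),interpolation=cv2.INTER_CUBIC)
a=np.vstack([np.hstack([c("top",150,205),c("top",395,195)]),np.hstack([c("side",250,300,80,60),c("side",296,160)])])
cv2.imwrite("pics/crop0.png",a)
```

```text
(no output)
```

View pics/crop0.png

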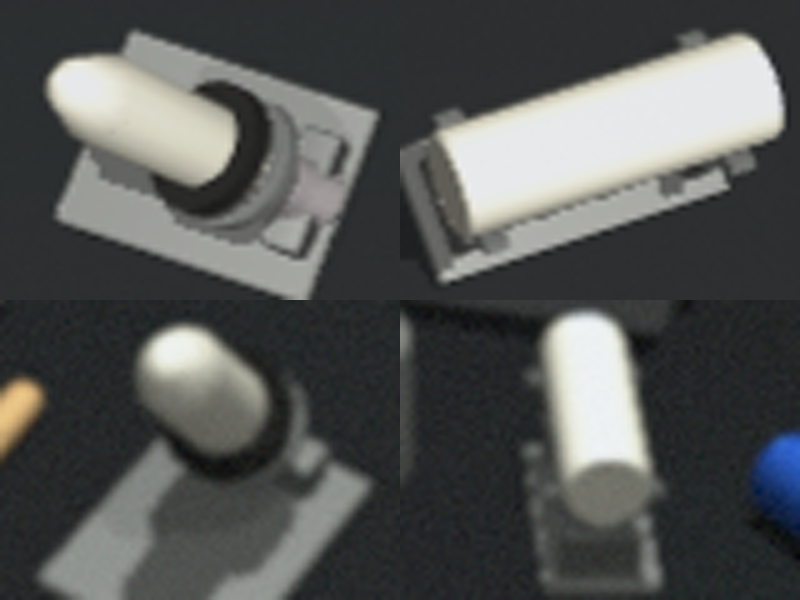

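The crop confirms it. The slim peg is the longer, slimmer white one, with a loose black collar standing part-way up over the grey flange and stand, leaning towards +y in the image. The white tube has its closed end (grey disc) towards +y and its mouth towards -y. I'll now fit silhouettes of both parts in both views.

```bash
cat > fit.py <<'E'
import cv2,numpy as np
from scipy.optimize import minimize
S=6
def proj(m,P):
    T=m["T"];f=240/np.tan(np.radians(m["fovy"]/2));p=(P-T[:3,3])@T[:3,:3]
    return np.c_[f*p[:,0]/p[:,2]+m["cx"],f*p[:,1]/p[:,2]+m["cy"]]
def ring(o,R,z,rad):
    t=np.linspace(0,2*np.pi,60);return o+np.c_[rad*np.cos(t),rad*np.sin(t),0*t+z]@R.T
def pegR(yaw,lean=np.radians(30)):
    h=np.array([np.cos(yaw),np.sin(yaw),0]);z=np.sin(lean)*h+[0,0,np.cos(lean)]
    y=np.cross([0,0,1.],h);return np.c_[np.cross(y,z),y,z]
def tubeR(z):
    z=np.asarray(z)/np.linalg.norm(z);x=np.cross([.3,.2,1],z);x/=np.linalg.norm(x);return np.c_[x,np.cross(z,x),z]
def fill(P,box,polys,val):
    return
def render(m,box,add,sub):
    x,y,w,h=box;im=np.zeros((h*S,w*S),np.uint8)
    q=lambda P:np.round((proj(m,P)-[x,y]+.5)*S*16-8).astype(np.int32)
    cv2.fillConvexPoly(im,cv2.convexHull(q(add)),1,shift=4)
    if sub is not None: cv2.fillConvexPoly(im,cv2.convexHull(q(sub)),0,shift=4)
    return im
def mask(m,box,th):
    x,y,w,h=box;g=m["frame"][y:y+h,x:x+w].min(2)
    g=cv2.resize(g,(w*S,h*S),interpolation=cv2.INTER_CUBIC)
    n,l,st,_=cv2.connectedComponentsWithStats((g>th).astype(np.uint8))
    return (l==1+st[1:,4].argmax()).astype(np.uint8)
def peg(p):
    o=np.array([p[0],p[1],.062]);R=pegR(p[2])
    return np.vstack([ring(o,R,z,a) for z,a in((p[3],.02),(.085,.02),(.104,.01),(.1065,.006),(.108,.001))]),None
def tube(p):
    yaw=p[2];a=np.array([np.cos(yaw),np.sin(yaw),0]);R=tubeR(a);c=np.array([p[0],p[1],.08])-.075*a
    e=ring(c,R,0,.026);return np.vstack([e,ring(c,R,.15,.026)]),e
def fit(model,views,p0,step):
    M=[(m,b,mask(m,b,t)) for m,b,t in views]
    def cost(p):
        s=0
        for m,b,k in M: i=render(m,b,*model(p));s+=(i^k).sum()/k.sum()
        return s/len(M)
    for _ in range(3):
        sim=np.vstack([p0]+[p0+step*e for e in np.eye(len(p0))]);r=minimize(cost,p0,method="Nelder-Mead",options=dict(initial_simplex=sim,maxiter=400,xatol=1e-5,fatol=1e-5));p0=r.x;step=step/2
    return r.x,r.fun,M
E
python3 - <<'E'
from fit import *;import pickle
np.set_printoptions(precision=4,suppress=True)
d=pickle.load(open("im0.pkl","rb"))
def back(n,u,v,z):
    m=d[n];f=240/np.tan(np.radians(m["fovy"]/2));T=m["T"];q=T[:3,:3]@[(u-m["cx"])/f,(v-m["cy"])/f,1];return T[:3,3]+q*(z-T[2,3])/q[2]
o=back("top",196,238,.07);tip=back("top",163,223,.15);c=back("top",437,222,.08);print(o,tip,c)
y0=np.arctan2(*(tip-o)[[1,0]])
T,Sd=d["top"],d["side"];outs=[]
bt,bs,ct,cs=(150,205,80,60),(250,295,80,65),(390,190,90,65),(310,150,50,65)
for nm,vs,md,p0,st in(("peg",[(T,bt,185),(Sd,bs,105)],peg,np.array([o[0],o[1],y0,.03]),np.array([.01,.01,.1,.01])),
 ("tube",[(T,ct,190),(Sd,cs,190)],tube,np.array([c[0],c[1],-1.35]),np.array([.01,.01,.1]))):
    for v in(vs,vs[:1],vs[1:]):
        p,f,M=fit(md,v,p0,st);print(nm,len(v),p,round(f,4))
        if len(v)==2:
            for m,b,k in M: outs.append(cv2.resize(np.dstack([k*255,render(m,b,*md(p))*255,k*0]),(400,300)))
cv2.imwrite("pics/fit0.png",np.vstack([np.hstack(outs[:2]),np.hstack(outs[2:])]))
E
```

```text
[0.5462 0.2989 0.07  ] [0.5631 0.3471 0.15  ] [ 0.5768 -0.2488  0.08  ]
peg 2 [0.5435 0.2975 1.0958 0.085 ] 1.1796
peg 1 [0.5433 0.2975 1.102  0.0762] 0.6757
peg 1 [0.465  0.2707 1.9462 0.104 ] 1.0
tube 2 [ 0.5759 -0.2436 -1.2854] 0.2651
tube 1 [ 0.578  -0.2431 -1.2203] 0.2346
tube 1 [ 0.5751 -0.2437 -1.2895] 0.2875
```

View pics/fit0.png

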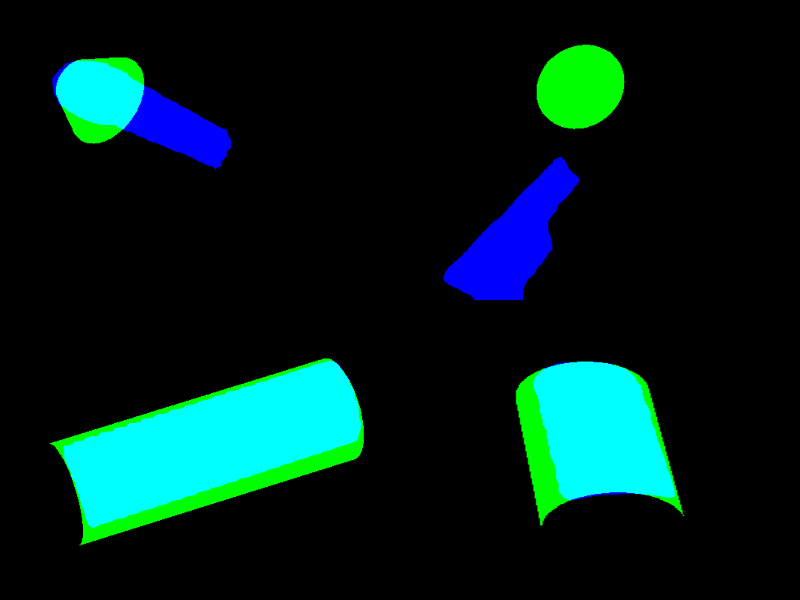

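The fits fail because shading clips the masks, not because of the geometry. I'll check whether colour warmth (R−B) separates the parts better.

Run:
```python
import pickle,numpy as np
d=pickle.load(open("im0.pkl","rb"))
def show(n,y,x0,x1):
    f=d[n]["frame"][y,x0:x1].astype(int);print(n,y,x0,"min",f.min(1).tolist(),"R-B",(f[:,0]-f[:,2]).tolist())
show("top",232,165,215);show("side",325,268,318);show("top",225,400,470);show("side",190,318,352)
```

```text
top 232 165 min [88, 111, 127, 139, 145, 152, 158, 165, 170, 173, 176, 179, 183, 185, 189, 191, 193, 194, 195, 196, 197, 198, 198, 199, 199, 198, 197, 196, 194, 192, 189, 168, 94, 39, 39, 39, 34, 31, 42, 80, 113, 117, 116, 97, 101, 125, 141, 141, 145, 149] R-B [7, 11, 13, 14, 15, 15, 16, 17, 17, 17, 19, 20, 20, 20, 20, 21, 21, 20, 20, 20, 19, 19, 20, 19, 19, 19, 20, 20, 20, 21, 22, 19, 9, 2, 1, 1, 2, 2, 1, 1, 1, 1, 2, 1, 0, 2, 2, 3, 3, 2]
side 325 268 min [34, 35, 40, 36, 37, 37, 38, 37, 39, 38, 32, 38, 41, 31, 38, 48, 58, 72, 81, 91, 91, 88, 91, 92, 94, 95, 92, 96, 90, 96, 95, 97, 94, 81, 67, 42, 27, 29, 33, 45, 77, 100, 92, 63, 41, 39, 34, 38, 37, 41] R-B [-6, -4, -2, -1, -3, -4, -2, -3, -4, -4, -3, -6, -2, -1, -2, 6, 4, 6, 8, 6, 6, 10, 8, 7, 10, 5, 8, 8, 10, 9, 8, 5, 6, 7, 3, 3, 3, 4, 3, -1, -1, 0, 0, -3, -7, -1, -5, -5, -6, -3]
top 225 400 min [85, 86, 87, 91, 147, 214, 230, 231, 231, 231, 231, 231, 231, 231, 231, 231, 231, 231, 231, 231, 231, 231, 231, 231, 231, 231, 231, 231, 231, 231, 231, 231, 231, 231, 231, 231, 231, 231, 231, 231, 231, 231, 231, 230, 228, 227, 224, 222, 219, 216, 213, 208, 203, 198, 192, 185, 176, 167, 155, 147, 140, 115, 98, 103, 98, 62, 45, 45, 45, 45] R-B [5, 9, 9, 10, 16, 11, 1, -4, -4, -4, -4, -4, -4, -4, -4, -4, -4, -4, -3, -4, -3, -4, -4, -4, -3, -4, -4, -3, -3, -4, -3, -3, -4, -3, -4, -3, -3, -3, -3, -3, -3, -2, -1, 1, 3, 4, 7, 9, 11, 13, 14, 16, 18, 19, 21, 21, 20, 17, 16, 15, 15, 10, 4, 2, 0, -2, -3, -3, -3, -4]
side 190 318 min [27, 41, 64, 85, 98, 93, 74, 55, 71, 107, 145, 179, 205, 223, 232, 237, 236, 237, 238, 236, 236, 234, 236, 237, 231, 215, 171, 111, 59, 36, 36, 36, 44, 34] R-B [-6, -2, -1, -3, 2, 1, 1, 0, 3, 7, 13, 18, 17, 10, 4, 0, -2, -4, -3, -4, -4, -5, -2, 0, 4, 12, 13, 9, 0, -3, -5, -3, -3, -3]
```

```bash
cat >> fit.py <<'E'
def mask(m,box,th):
    x,y,w,h=box;g=m["frame"][y-3:y+h+3,x-3:x+w+3].astype(np.float32)
    up=lambda a:cv2.resize(a,None,fx=S,fy=S,interpolation=cv2.INTER_CUBIC)[3*S:-3*S,3*S:-3*S]
    b=cv2.GaussianBlur(g,(0,0),1.0);ch=up((b[:,:,0]-b[:,:,2])/b[:,:,2]);l=up(g.min(2))
    k=((((ch>.045)|(l>195))&(l>th))).astype(np.uint8)
    k=cv2.morphologyEx(k,cv2.MORPH_OPEN,np.ones((2*S,2*S),np.uint8))
    n,lb,st,_=cv2.connectedComponentsWithStats(k);k=(lb==1+st[1:,4].argmax()).astype(np.uint8)
    c,_=cv2.findContours(k,cv2.RETR_EXTERNAL,cv2.CHAIN_APPROX_NONE);return cv2.fillPoly(k,c,1)
def tube(p):
    a=np.array([np.cos(p[2]),np.sin(p[2]),0]);R=tubeR(a);c=np.array([p[0],p[1],.08])-.075*a
    return np.vstack([ring(c,R,0,.026),ring(c,R,.15,.026)]),None
E
cat > run1.py <<'E'
from fit import *;import pickle
np.set_printoptions(precision=4,suppress=True)
d=pickle.load(open("im0.pkl","rb"))
T,Sd=d["top"],d["side"];outs=[]
bt,bs,ct,cs=(150,205,80,60),(260,295,80,60),(395,195,80,60),(302,156,64,68)
for nm,vs,md,p0,st in(("peg",[(T,bt,80),(Sd,bs,62)],peg,np.array([.535,.275,1.2,.03]),np.array([.01,.01,.1,.01])),
 ("tube",[(T,ct,72),(Sd,cs,80)],tube,np.array([.576,-.247,-1.35]),np.array([.01,.01,.1]))):
    for v in(vs,vs[:1],vs[1:]):
        p,f,M=fit(md,v,p0,st);print(nm,len(v),p,round(f,4))
        if len(v)==2:
            for m,b,k in M: outs.append(cv2.resize(np.dstack([k*255,render(m,b,*md(p))*255,k*0]),(400,300)))
cv2.imwrite("pics/fit1.png",np.vstack([np.hstack(outs[:2]),np.hstack(outs[2:])]))
E
python3 run1.py
```

```text
peg 2 [0.5466 0.2976 1.169  0.0237] 0.0877
peg 1 [0.5507 0.2989 1.2368 0.0215] 0.0309
peg 1 [0.5392 0.3008 0.9941 0.0316] 0.0483
tube 2 [ 0.5766 -0.2454 -1.2617] 0.0719
tube 1 [ 0.5772 -0.2446 -1.2645] 0.0375
tube 1 [ 0.5761 -0.2482 -1.2546] 0.0744
```

View pics/fit1.png

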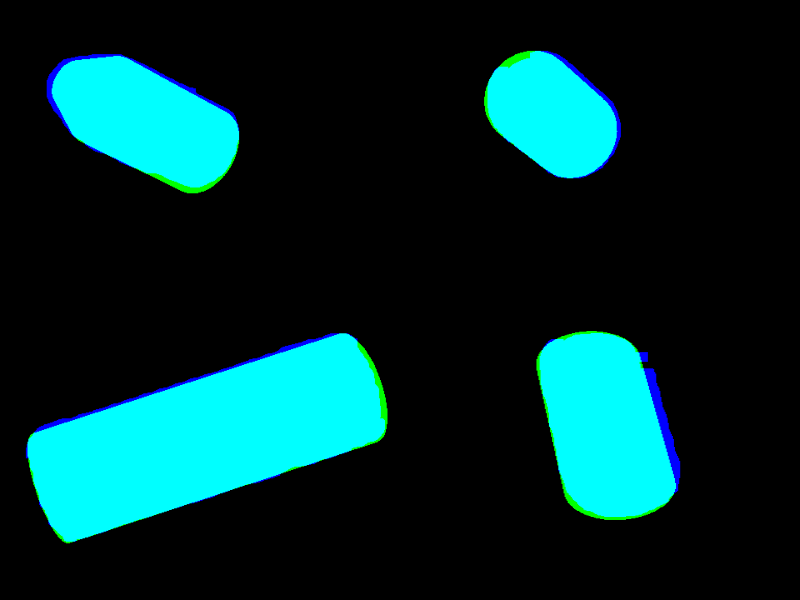

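Masks are now good. The two views still differ by a few mm (peg yaw 1.24 against 0.99), so I'll add a pixel shift for the side camera, fitted separately on each object to see whether the two agree. As an independent check I'll also get the yaw from the foot plate's edges in the top view.

```bash
cat > run2.py <<'E'
from fit import *;import fit,pickle
np.set_printoptions(precision=4,suppress=True)
d=pickle.load(open("im0.pkl","rb"));T,Sd=d["top"],d["side"]
bt,bs,ct,cs=(150,205,80,60),(260,295,80,60),(395,195,80,60),(302,156,64,68)
for nm,vs,md,p0,st in(("peg",[(T,bt,80),(Sd,bs,62)],peg,[.55,.298,1.23,.022,0,0],[.005,.005,.1,.005,1,1]),
 ("tube",[(T,ct,72),(Sd,cs,80)],tube,[.577,-.245,-1.26,0,0],[.005,.005,.1,1,1])):
    M=[(m,b,mask(m,b,t)) for m,b,t in vs]
    def cost(p):
        s=0
        for i,(m,b,k) in enumerate(M):
            mm=dict(m)
            if i: mm["cx"]=m["cx"]+p[-2];mm["cy"]=m["cy"]+p[-1]
            s+=(render(mm,b,*md(p))^k).sum()/k.sum()
        return s/2
    p0=np.array(p0);st=np.array(st)
    for _ in range(5):
        r=minimize(cost,p0,method="Nelder-Mead",options=dict(initial_simplex=np.vstack([p0]+[p0+st*e for e in np.eye(len(p0))]),maxiter=600));p0=r.x
    print(nm,p0,round(r.fun,4))
# foot from top
x,y,w,h=155,200,80,70
g=T["frame"][y:y+h,x:x+w].astype(np.float32);g=cv2.resize(g,None,fx=4,fy=4,interpolation=cv2.INTER_CUBIC).min(2)
k=cv2.morphologyEx((g>75).astype(np.uint8),cv2.MORPH_OPEN,np.ones((5,5)));n,l,s,_=cv2.connectedComponentsWithStats(k);k=(l==1+s[1:,4].argmax()).astype(np.uint8)
c=cv2.findContours(k,0,1)[0][0];hull=cv2.convexHull(c);print(cv2.approxPolyDP(hull,6,True).reshape(-1,2)/4+[x,y])
E
python3 run2.py
```

```text
peg [ 0.5497  0.299   1.2122  0.0218  1.6411 -0.4653] 0.0451
tube [ 0.5776 -0.2454 -1.2561  0.7522 -0.5794] 0.0567
[[160.25 218.75]
 [177.75 211.  ]
 [225.25 227.  ]
 [211.75 265.  ]
 [161.75 249.25]
 [159.   224.  ]]
```

The side shift is about 1–1.6 px (roughly 2 mm, within calibration) and the foot edges give yaw ≈1.24. I take slim_peg ≈ (0.550, 0.299), yaw 1.235, collar about 12 mm up, and tube centre (0.5775, −0.245), azimuth −1.26. Next I'll find the neighbours (rinse bottle, thick peg, tins) for gripper clearance.

```bash
cat > util.py <<'E'
import numpy as np
from scipy.spatial.transform import Rotation as Ro
from fit import *
np.set_printoptions(precision=3,suppress=True)
def back(m,u,v,z):
    f=240/np.tan(np.radians(m["fovy"]/2));T=m["T"];q=T[:3,:3]@[(u-m["cx"])/f,(v-m["cy"])/f,1];return T[:3,3]+q*(z-T[2,3])/q[2]
def delta(o,P,R):
    "shift/turn from obs o to TCP pose P,R in tool units"
    R0=o["tool_rot"];return R0.T@(np.asarray(P)-o["position"])/.03, np.degrees(Ro.from_matrix(R0.T@R).as_rotvec())/6
E
python3 - <<'E'
from util import *;import pickle
d=pickle.load(open("im0.pkl","rb"));T,S_=d["top"],d["side"]
print("rinse cap top",back(T,449,143,.16),back(S_,287,152,.16))
print("rinse base ",back(T,433,181,.0),back(S_,287,198,0))
print("thick tip",back(T,285,252,.15),"tinA",back(T,359,287,.042),"amber",back(T,313,132,.17),"jar",back(T,369,152,.1), "box",back(T,530,300,.06),back(T,640,290,.06))
E
```

```text
rinse cap top [ 0.733 -0.262  0.16 ] [ 0.725 -0.255  0.16 ]
rinse base  [ 0.701 -0.268  0.   ] [ 0.725 -0.242 -0.   ]
thick tip [0.499 0.092 0.15 ] tinA [ 0.434 -0.071  0.042] amber [0.756 0.031 0.17 ] jar [ 0.738 -0.097  0.1  ] box [ 0.4   -0.453  0.06 ] [ 0.42  -0.706  0.06 ]
```

>>> send_rows --rows '[{"dp":[-1,0.45,0],"angular":[0,0,0],"fingers":87},{"dp":[-1,0.45,0],"angular":[0,0,0],"fingers":87},{"dp":[-1,0.45,0],"angular":[0,0,0],"fingers":87},{"dp":[-1,0.45,0],"angular":[0,0,0],"fingers":87},{"dp":[-1,0.45,0],"angular":[0,0,0],"fingers":87},{"dp":[-1,0.45,0],"angular":[0,0,0],"fingers":87},{"dp":[-1,0.45,0],"angular":[0,0,0],"fingers":87},{"dp":[-1,0.45,0],"angular":[0,0,0],"fingers":87}]'

```text
clock: 0.9
position: [0.388, -0.4142, 0.2165]
tool_rot: [[-0.956, -0.294, -0.007], [-0.294, 0.956, 0.009], [0.004, 0.011, -1.0]]
force: [1.0, -0.7, 0.3]
finger_gap: 0.087
```

>>> send_rows --rows '[{"dp":[-1,0.45,0],"angular":[0,0,0],"fingers":87},{"dp":[-1,0.45,0],"angular":[0,0,0],"fingers":87},{"dp":[-1,0.45,0],"angular":[0,0,0],"fingers":87},{"dp":[-1,0.45,0],"angular":[0,0,0],"fingers":87},{"dp":[-1,0.45,0],"angular":[0,0,0],"fingers":87},{"dp":[-1,0.45,0],"angular":[0,0,0],"fingers":87},{"dp":[0,0,0],"angular":[0,0,-1],"fingers":87},{"dp":[0,0,0],"angular":[0,0,-1],"fingers":87}]'

```text
clock: 1.7
position: [0.543, -0.2725, 0.2121]
tool_rot: [[-0.868, -0.497, -0.013], [-0.497, 0.868, 0.014], [0.005, 0.018, -1.0]]
force: [-0.6, 0.2, 0.1]
finger_gap: 0.0873
```

>>> send_rows --rows '[{"dp":[0,0,0],"angular":[0,0,-1],"fingers":87},{"dp":[0,0,0],"angular":[0,0,-1],"fingers":87},{"dp":[0,0,0],"angular":[0,0,-1],"fingers":87},{"dp":[0,0,0],"angular":[0,0,-1],"fingers":87},{"dp":[0,0,0],"angular":[0,0,-1],"fingers":87},{"dp":[0,0,0],"angular":[0,0,-1],"fingers":87},{"dp":[0,0,0],"angular":[0,0,-1],"fingers":87},{"dp":[0,0,0],"angular":[0,0,-1],"fingers":87}]'

```text
clock: 2.5
position: [0.5411, -0.2701, 0.2065]
tool_rot: [[-0.175, -0.984, -0.024], [-0.984, 0.175, 0.018], [-0.014, 0.026, -1.0]]
force: [0.4, 0.9, -0.8]
finger_gap: 0.0868
```

```bash
cat > g.py <<'E'
from util import *;from station import r
import sys
o=r.get_obs();a=-1.26;ax=np.array([np.cos(a),np.sin(a),0]);z=np.array([0,0,-1.])
R=np.c_[ax,np.cross(z,ax),z]
print(o["clock"],o["position"],o["q"],o["force"],o["finger_gap"]);print(*delta(o,[.5775,-.245,float(sys.argv[1])],R))
E
python3 g.py .15
```

```text
2.5 [ 0.541 -0.27   0.207] [-0.202  0.377 -0.04  -0.014 -1.18   0.032] [ 0.358  0.858 -0.774] 0.08681430555006665
[-1.012 -1.099  1.87 ] [ 0.216  0.189 -4.645]
```

>>> send_rows --rows '[{"dp":[0,0,0],"angular":[0,0,-1],"fingers":87},{"dp":[0,0,0],"angular":[0,0,-1],"fingers":87},{"dp":[0,0,0],"angular":[0,0,-1],"fingers":87},{"dp":[0,0,0],"angular":[0,0,-1],"fingers":87},{"dp":[0,0,0],"angular":[0,0,-0.7],"fingers":87},{"dp":[0,0,0],"angular":[0,0,0],"fingers":87}]'

```text
clock: 3.1
position: [0.5391, -0.2692, 0.2027]
tool_rot: [[0.331, -0.943, -0.031], [-0.943, -0.331, 0.021], [-0.03, 0.022, -0.999]]
force: [0.9, -0.1, -0.0]
finger_gap: 0.087
```

```bash
python3 g.py .15
```

```text
3.1 [ 0.539 -0.269  0.203] [-0.202  0.38  -0.045 -0.016 -1.18   0.546] [ 0.907 -0.085 -0.048] 0.08701703915368297
[-0.283 -1.515  1.734] [0.215 0.286 0.256]
```

>>> send_rows --rows '[{"dp":[-0.15,-0.8,0.9],"angular":[0.2,0.3,0.25],"fingers":87},{"dp":[-0.15,-0.8,0.9],"angular":[0,0,0],"fingers":87},{"dp":[0,0,0],"angular":[0,0,0],"fingers":87}]'

```text
clock: 3.4
position: [0.582, -0.2449, 0.1473]
tool_rot: [[0.298, -0.954, 0.002], [-0.954, -0.298, -0.003], [0.003, -0.001, -1.0]]
force: [-0.0, 0.1, -0.9]
finger_gap: 0.087
```

```bash
python3 g.py .061
```

```text
3.4 [ 0.582 -0.245  0.147] [-0.141  0.453 -0.083  0.003 -1.033  0.443] [-0.039  0.073 -0.906] 0.08701648399817924
[-0.053  0.146  2.877] [-0.008 -0.033 -0.073]
```

>>> send_rows --rows '[{"dp":[-0.05,0.15,0.7],"angular":[0,0,-0.05],"fingers":87},{"dp":[0,0,0.7],"angular":[0,0,0],"fingers":87},{"dp":[0,0,0.7],"angular":[0,0,0],"fingers":87},{"dp":[0,0,0.7],"angular":[0,0,0],"fingers":87},{"dp":[0,0,0.1],"angular":[0,0,0],"fingers":87}]'

```text
clock: 3.9
position: [0.5777, -0.246, 0.0596]
tool_rot: [[0.298, -0.955, 0.003], [-0.955, -0.298, -0.004], [0.005, -0.002, -1.0]]
force: [-0.7, -0.1, 0.4]
finger_gap: 0.0866
```

```bash
python3 g.py .061
```

```text
3.9 [ 0.578 -0.246  0.06 ] [-0.143  0.539 -0.188  0.005 -0.841  0.442] [-0.713 -0.054  0.35 ] 0.08658685648150394
[-0.033 -0.004 -0.046] [-0.018 -0.049 -0.08 ]
```

>>> send_rows --rows '[{"dp":[0,0,0],"angular":[0,0,0],"fingers":40},{"dp":[0,0,0],"angular":[0,0,0],"fingers":40},{"dp":[0,0,0],"angular":[0,0,0],"fingers":40},{"dp":[0,0,0],"angular":[0,0,0],"fingers":40},{"dp":[0,0,0],"angular":[0,0,0],"fingers":40},{"dp":[0,0,0],"angular":[0,0,0],"fingers":40}]'

```text
clock: 4.5
position: [0.5782, -0.2474, 0.0644]
tool_rot: [[0.296, -0.955, 0.006], [-0.955, -0.296, -0.006], [0.008, -0.004, -1.0]]
force: [-1.5, -1.2, -1.1]
finger_gap: 0.0518
```

>>> send_rows --rows '[{"dp":[0,0,-0.5],"angular":[0,0,0],"fingers":40},{"dp":[0,0,-1],"angular":[0,0,0],"fingers":40},{"dp":[0,0,-1],"angular":[0,0,0],"fingers":40},{"dp":[0,0,-1],"angular":[0,0,0],"fingers":40},{"dp":[0,0,-1],"angular":[0,0,0],"fingers":40},{"dp":[0,0,-1],"angular":[0,0,0],"fingers":40},{"dp":[0,0,-1],"angular":[0,0,0],"fingers":40},{"dp":[0,0,-1],"angular":[0,0,0],"fingers":40}]'

```text
clock: 5.3
position: [0.5748, -0.244, 0.2897]
tool_rot: [[0.294, -0.956, -0.003], [-0.956, -0.294, 0.001], [-0.002, 0.003, -1.0]]
force: [-0.1, 0.3, -0.6]
finger_gap: 0.0522
```

```bash
python3 g.py .30
```

```text
5.3 [ 0.575 -0.244  0.29 ] [-0.143  0.35   0.123 -0.    -1.347  0.441] [-0.109  0.327 -0.617] 0.052240295946495
[ 0.059 -0.075 -0.344] [ 0.028  0.016 -0.118]
```

Grip holds at a 52 mm gap. Moving across towards the slim peg at z≈0.3.

>>> send_rows --rows '[{"dp":[-0.5,-0.15,-0.3],"angular":[0,0,0],"fingers":40},{"dp":[-1,-0.3,-0.3],"angular":[0,0,0],"fingers":40},{"dp":[-1,-0.3,-0.3],"angular":[0,0,0],"fingers":40},{"dp":[-1,-0.3,-0.3],"angular":[0,0,0],"fingers":40},{"dp":[-1,-0.3,0],"angular":[0,0,0],"fingers":40},{"dp":[-1,-0.3,0],"angular":[0,0,0],"fingers":40},{"dp":[-1,-0.3,0],"angular":[0,0,0],"fingers":40},{"dp":[-1,-0.3,0],"angular":[0,0,0],"fingers":40}]'

```text
clock: 6.1
position: [0.5726, 0.0023, 0.3255]
tool_rot: [[0.289, -0.957, 0.001], [-0.957, -0.289, 0.006], [-0.005, -0.002, -1.0]]
force: [-0.4, -0.3, -1.1]
finger_gap: 0.052
```

>>> send_rows --rows '[{"dp":[-1,-0.3,0],"angular":[0,0,0],"fingers":40},{"dp":[-1,-0.3,0],"angular":[0,0,0],"fingers":40},{"dp":[-1,-0.3,0],"angular":[0,0,0],"fingers":40},{"dp":[-1,-0.3,0],"angular":[0,0,0],"fingers":40},{"dp":[-1,-0.3,0],"angular":[0,0,0],"fingers":40},{"dp":[-1,-0.3,0],"angular":[0,0,0],"fingers":40},{"dp":[-1,-0.3,0],"angular":[0,0,0],"fingers":40},{"dp":[-0.5,-0.15,0],"angular":[0,0,0],"fingers":40}]'

```text
clock: 6.9
position: [0.5632, 0.2556, 0.3168]
tool_rot: [[0.294, -0.956, -0.014], [-0.956, -0.294, 0.008], [-0.012, 0.011, -1.0]]
force: [0.4, -0.0, -0.5]
finger_gap: 0.0519
```

```bash
cat > p.py <<'E'
from util import *;from station import r
import sys
o=r.get_obs();ox,oy,yaw=.55,.299,1.235;P=pegR(yaw);R=np.c_[-P[:,2],-P[:,1],P[:,0]]
s=float(sys.argv[1]);t=np.array([ox,oy,.062])+P[:,2]*(s+.075)+P[:,0]*.0156
print(o["clock"],o["position"],o["q"],o["force"],o["finger_gap"]);print("target",t,np.linalg.det(R));print(*delta(o,t,R))
E
python3 p.py .15
```

```text
6.9 [0.563 0.256 0.317] [ 0.68   0.333  0.169 -0.015 -1.413 -0.379] [ 0.396 -0.042 -0.514] 0.0518502761038582
target [0.592 0.418 0.249] -1.0Traceback (most recent call last):
  File "p.py", line 5, in <module>
    print(o["clock"],o["position"],o["q"],o["force"],o["finger_gap"]);print("target",t,np.linalg.det(R));print(*delta(o,t,R))
                                                                                                                ~~~~~^^^^^^^
  File "util.py", line 9, in delta
    R0=o["tool_rot"];return R0.T@(np.asarray(P)-o["position"])/.03, np.degrees(Ro.from_matrix(R0.T@R).as_rotvec())/6
                                                                               ~~~~~~~~~~~~~~^^^^^^^^
  File "scipy/spatial/transform/_rotation.pyx", line 1143, in scipy.spatial.transform._rotation.Rotation.from_matrix
ValueError: Non-positive determinant (left-handed or null coordinate frame) in rotation matrix 0: [[ 0.413  0.593 -0.692]
 [ 0.287 -0.805 -0.519]
 [ 0.864 -0.016  0.503]].
```

```bash
sed -i 's/-P\[:,1\]/P[:,1]/' p.py; python3 p.py .15
```

```text
6.9 [0.563 0.256 0.317] [ 0.68   0.333  0.169 -0.015 -1.413 -0.379] [ 0.396 -0.042 -0.514] 0.0518502761038582
target [0.592 0.418 0.249] 1.0
[-4.868 -2.52   2.288] [ 3.289 -9.573  5.41 ]
```

>>> send_rows --rows '[{"dp":[0,0,0],"angular":[0.28,-0.82,0.46],"fingers":40},{"dp":[0,0,0],"angular":[0.28,-0.82,0.46],"fingers":40},{"dp":[0,0,0],"angular":[0.28,-0.82,0.46],"fingers":40},{"dp":[0,0,0],"angular":[0.28,-0.82,0.46],"fingers":40},{"dp":[0,0,0],"angular":[0.28,-0.82,0.46],"fingers":40},{"dp":[0,0,0],"angular":[0.28,-0.82,0.46],"fingers":40}]'

```text
clock: 7.5
position: [0.558, 0.2638, 0.3089]
tool_rot: [[0.013, -0.997, 0.071], [-0.849, 0.027, 0.528], [-0.528, -0.067, -0.846]]
force: [0.0, -0.6, -2.1]
finger_gap: 0.0519
```

>>> send_rows --rows '[{"dp":[0,0,0],"angular":[0.28,-0.82,0.46],"fingers":40},{"dp":[0,0,0],"angular":[0.28,-0.82,0.46],"fingers":40},{"dp":[0,0,0],"angular":[0.28,-0.82,0.46],"fingers":40},{"dp":[0,0,0],"angular":[0.28,-0.82,0.46],"fingers":40},{"dp":[0,0,0],"angular":[0.28,-0.82,0.46],"fingers":40},{"dp":[0,0,0],"angular":[0,0,0],"fingers":40}]'

```text
clock: 8.1
position: [0.5533, 0.2615, 0.3037]
tool_rot: [[-0.175, -0.951, 0.256], [-0.502, 0.31, 0.808], [-0.847, 0.013, -0.531]]
force: [-0.8, 0.2, -2.2]
finger_gap: 0.0522
```

```bash
python3 p.py .15
```

```text
8.1 [0.553 0.261 0.304] [ 0.19   0.18  -0.095 -1.076 -1.009 -0.031] [-0.775  0.222 -2.23 ] 0.052157046809197694
target [0.592 0.418 0.249] 1.0
[-1.297  0.38   5.508] [ 0.233 -0.348 -0.001]
```

>>> send_rows --rows '[{"dp":[-0.6,0.1,0.7],"angular":[0.2,-0.3,0],"fingers":40},{"dp":[-0.6,0.1,1],"angular":[0,0,0],"fingers":40},{"dp":[-0.1,0.1,1],"angular":[0,0,0],"fingers":40},{"dp":[0,0.1,1],"angular":[0,0,0],"fingers":40},{"dp":[0,0,1],"angular":[0,0,0],"fingers":40},{"dp":[0,0,0.8],"angular":[0,0,0],"fingers":40},{"dp":[0,0,0],"angular":[0,0,0],"fingers":40}]'

```text
clock: 8.8
position: [0.5955, 0.4247, 0.2509]
tool_rot: [[-0.159, -0.947, 0.278], [-0.49, 0.32, 0.811], [-0.857, -0.008, -0.515]]
force: [0.7, 0.6, -1.7]
finger_gap: 0.0517
```

```bash
python3 p.py .15
python3 - <<'E'
from station import eyes,r
import cv2,pickle
d={n:eyes.get_image(n) for n in("side","top")};d["obs"]=r.get_obs();pickle.dump(d,open("im1.pkl","wb"))
import numpy as np
c=lambda n,x,y:cv2.resize(d[n]["frame"][y:y+150,x:x+100,::-1],(400,600),interpolation=cv2.INTER_CUBIC)
cv2.imwrite("pics/pre.png",np.hstack([c("side",240,220),c("top",130,160)]))
E
```

```text
8.8 [0.595 0.425 0.251] [ 0.454  0.345 -0.01  -1.149 -0.727 -0.056] [ 0.75   0.644 -1.747] 0.05170358321603921
target [0.592 0.418 0.249] 1.0
[ 0.184  0.054 -0.185] [ 0.041 -0.166  0.11 ]
```

View pics/pre.png

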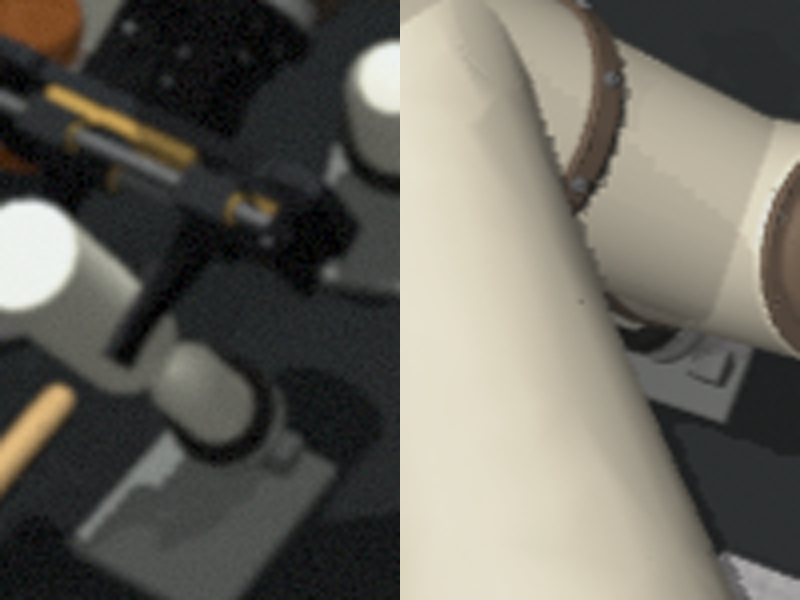

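The top view is blocked by the arm. The side view looks nearly along the peg, so it shows both lateral offsets well; its crop has the tube's closed end at about (28,255)/4+(240,220) and the peg at about (205,400)/4. I'll compare predicted and seen positions of both.

```bash
cat > chk.py <<'E'
from util import *;import pickle,sys,fit
d=pickle.load(open(sys.argv[1],"rb"));m=d["side"];o=d["obs"];R=o["tool_rot"]
off=float(sys.argv[2]) if len(sys.argv)>2 else .0156
fr=m["frame"]
def tubepts(dz=0):
    c=o["position"]-R[:,2]*off-R[:,0]*.075;Q=np.c_[R[:,1],R[:,2],R[:,0]]
    return ring(c,Q,0,.026),ring(c,Q,.15,.026),c
e,b,c=tubepts()
pc=proj(m,c[None])[0]
x0,y0=int(pc[0])-30,int(pc[1])-30
g=cv2.resize(fr[y0:y0+60,x0:x0+60].min(2),None,fx=6,fy=6,interpolation=cv2.INTER_CUBIC)
k=(g>165).astype(np.uint8);n,l,s,_=cv2.connectedComponentsWithStats(k);k=(l==1+s[1:,4].argmax()).astype(np.uint8)
cn=max(cv2.findContours(k,0,1)[0],key=len);E=cv2.fitEllipse(cn);seen=(np.array(E[0])+.5)/6-.5+[x0,y0]
Ep=cv2.fitEllipse(proj(m,e).astype(np.float32))
print("disc seen",seen,np.array(E[1])/6,E[2],"pred",Ep[0],np.array(Ep[1]),Ep[2]);dt=seen-np.array(Ep[0])
p=peg([.55,.299,1.235,.0218])[0]
M=fit.mask(m,(260,295,80,60),62) if 0 else None
dp=np.array([1.64,-.47])
print("tube resid",dt,"peg resid",dp,"rel",dt-dp)
# rel pixel -> shift in peg x,y
P=pegR(1.235);z=(c-m["T"][:3,3])@m["T"][:3,2];f=240/np.tan(np.radians(m["fovy"]/2))
J=(m["T"][:3,:2].T@P[:,:2])*f/z
print("tube seen off axis by (peg x,y) mm, beyond kinematics:",np.linalg.solve(J,dt-dp)*1e3)
v=(c+.15*R[:,0]-[.55,.299,.062])@P;print("kinematic mouth in peg mm",v*1e3,"tube axis in peg",R[:,0]@P)
S4=6;big=cv2.resize(fr[y0:y0+90,x0:x0+110,::-1],None,fx=S4,fy=S4,interpolation=cv2.INTER_CUBIC)
for pts,dd,col in((np.vstack([e,b]),dt,(0,255,0)),(p,dp,(0,0,255))):
    q=((proj(m,pts)+dd-[x0,y0]+.5)*S4).astype(np.int32);cv2.polylines(big,[cv2.convexHull(q)],True,col,1)
cv2.imwrite(sys.argv[1][:-4]+"_ov.png",big)
E
python3 chk.py im1.pkl; cp im1_ov.png pics/
```

```text
disc seen [244.2   283.557] [25.055 31.624] 61.57060241699219 pred (244.1522979736328, 283.8443908691406) [26.086 29.857] 40.2845573425293
tube resid [ 0.047 -0.288] peg resid [ 1.64 -0.47] rel [-1.593  0.182]
tube seen off axis by (peg x,y) mm, beyond kinematics: [ 1.455 -2.505]
kinematic mouth in peg mm [  2.09   -3.587 156.954] tube axis in peg [-0.016 -0.013 -1.   ]
```

View pics/im1_ov.png

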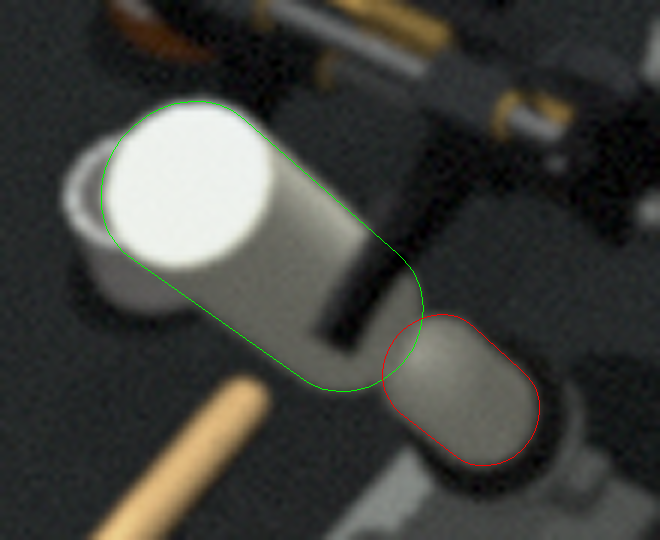

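Both outlines fit. The tube needs almost no shift against the kinematics in this camera, so I'll trust its relative view: move the peg estimate by about (−1.1, +1.9) mm in peg x, y (the ellipse is slightly contaminated by tin_b). I align, then go down slowly watching the force.

```bash
sed -i 's/^s=float/ox,oy=(np.array([ox,oy,0])+P@[-.0011,.0019,0])[:2]\ns=float/' p.py
cat >> p.py <<'E'
v=(o["position"]-R[:,2]*0-o["tool_rot"][:,2]*.0156+.075*o["tool_rot"][:,0]-[ox,oy,.062])@P
print("mouth in peg mm",v*1e3,"tilt deg",np.degrees((o["tool_rot"][:,0]@P)[:2]),"F in peg",o["force"]@P)
E
python3 p.py .11
```

```text
8.9 [0.596 0.423 0.253] [ 0.452  0.341 -0.011 -1.149 -0.727 -0.055] [-0.971  1.069 -0.482] 0.05193156375982824
target [0.583 0.399 0.214] 1.0
[ 1.572  0.17  -0.111] [ 0.015 -0.148  0.125]
mouth in peg mm [  2.915  -5.487 157.43 ] tilt deg [-0.888 -0.748] F in peg [ 0.838  1.268 -0.073]
```

>>> send_rows --rows '[{"dp":[0,0.17,-0.1],"angular":[0,-0.15,0.12],"fingers":40},{"dp":[0.4,0,0],"angular":[0,0,0],"fingers":40},{"dp":[0.4,0,0],"angular":[0,0,0],"fingers":40},{"dp":[0,0,0],"angular":[0,0,0],"fingers":40}]'

```text
clock: 9.3
position: [0.5853, 0.4085, 0.2383]
tool_rot: [[-0.159, -0.944, 0.288], [-0.47, 0.329, 0.819], [-0.868, -0.004, -0.496]]
force: [1.0, -1.2, -0.1]
finger_gap: 0.0518
```

```bash
python3 p.py .11
```

```text
9.3 [0.585 0.408 0.238] [ 0.41   0.341 -0.059 -1.228 -0.743  0.046] [ 0.967 -1.193 -0.098] 0.05183793065452028
target [0.583 0.399 0.214] 1.0
[ 0.855 -0.023  0.106] [-0.014  0.046  0.04 ]
mouth in peg mm [ -2.944   0.521 135.568] tilt deg [ 0.273 -0.24 ] F in peg [-0.65  -1.306 -0.489]
```

>>> send_rows --rows '[{"dp":[0.35,-0.02,0.1],"angular":[0,0.04,0.04],"fingers":40},{"dp":[0.25,0,0],"angular":[0,0,0],"fingers":40},{"dp":[0,0,0],"angular":[0,0,0],"fingers":40}]'

```text
clock: 9.6
position: [0.5844, 0.4007, 0.2231]
tool_rot: [[-0.162, -0.943, 0.29], [-0.47, 0.333, 0.818], [-0.868, -0.004, -0.497]]
force: [-0.0, -0.7, -1.3]
finger_gap: 0.0519
```

```bash
python3 p.py .09
python3 - <<'E'
from station import eyes,r
import pickle
d={"side":eyes.get_image("side"),"obs":r.get_obs()};pickle.dump(d,open("im2.pkl","wb"))
E
python3 chk.py im2.pkl; cp im2_ov.png pics/
```

```text
9.6 [0.584 0.401 0.223] [ 0.389  0.355 -0.078 -1.258 -0.747  0.096] [-0.023 -0.707 -1.256] 0.05188049767294776
target [0.58  0.389 0.197] 1.0
[0.956 0.03  0.075] [-0.045  0.029  0.015]
mouth in peg mm [ -2.116  -0.901 118.616] tilt deg [ 0.176 -0.089] F in peg [ 0.043 -0.211 -1.425]
disc seen [252.316 285.854] [23.61  41.699] 79.07176971435547 pred (255.35971069335938, 287.2344665527344) [25.195 28.758] 42.24059295654297
tube resid [-3.044 -1.38 ] peg resid [ 1.64 -0.47] rel [-4.684 -0.91 ]
tube seen off axis by (peg x,y) mm, beyond kinematics: [ 1.932 -9.051]
kinematic mouth in peg mm [ -2.877   0.895 118.693] tube axis in peg [ 0.004 -0.002 -1.   ]
```

View pics/im2_ov.png

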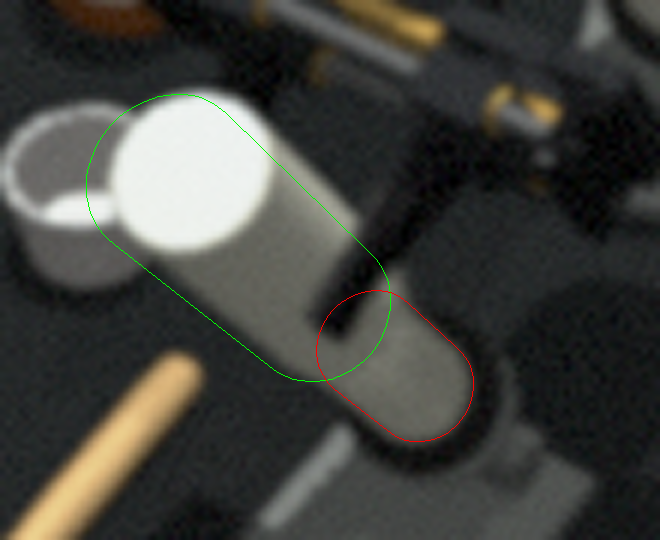

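The bright floor of tin_b got into the ellipse. I'll redo the measurement with a morphological opening, on both frames.

```bash
sed -i 's/^k=(g>165).astype(np.uint8);/k=cv2.morphologyEx((g>150).astype(np.uint8),cv2.MORPH_OPEN,cv2.getStructuringElement(cv2.MORPH_ELLIPSE,(91,91)));/' chk.py; for i in 1 2; do python3 chk.py im$i.pkl; done
```

```text
disc seen [244.996 283.371] [25.755 29.727] 54.878204345703125 pred (244.1522979736328, 283.8443908691406) [26.086 29.857] 40.2845573425293
tube resid [ 0.844 -0.474] peg resid [ 1.64 -0.47] rel [-0.796 -0.004]
tube seen off axis by (peg x,y) mm, beyond kinematics: [ 0.569 -1.341]
kinematic mouth in peg mm [  2.09   -3.587 156.954] tube axis in peg [-0.016 -0.013 -1.   ]
disc seen [256.328 285.284] [24.868 28.788] 57.42286682128906 pred (255.35971069335938, 287.2344665527344) [25.195 28.758] 42.24059295654297
tube resid [ 0.968 -1.95 ] peg resid [ 1.64 -0.47] rel [-0.672 -1.48 ]
tube seen off axis by (peg x,y) mm, beyond kinematics: [-2.06  -2.613]
kinematic mouth in peg mm [ -2.877   0.895 118.693] tube axis in peg [ 0.004 -0.002 -1.   ]
```

Run:
```python
from util import *;import pickle
out=[]
for fn in("im1.pkl","im2.pkl"):
    d=pickle.load(open(fn,"rb"));m=d["side"];o=d["obs"];R=o["tool_rot"]
    c=o["position"]-R[:,2]*.0156-R[:,0]*.075;Q=np.c_[R[:,1],R[:,2],R[:,0]];x0,y0=225,263;s=7
    b=cv2.resize(m["frame"][y0:y0+80,x0:x0+57,::-1],None,fx=s,fy=s,interpolation=cv2.INTER_CUBIC)
    b=(255*(b/255.)**.5).astype(np.uint8)
    for pts,dd,col in((np.vstack([ring(c,Q,0,.026),ring(c,Q,.15,.026)]),(.8,-.5),(0,255,0)),(ring(c,Q,0,.026),(.8,-.5),(0,255,0)),(peg([.55,.299,1.235,.0218])[0],(1.64,-.47),(0,0,255))):
        q=((proj(m,pts)+dd-[x0,y0]+.5)*s).astype(np.int32);cv2.polylines(b,[cv2.convexHull(q)],True,col,1)
    out.append(b)
cv2.imwrite("pics/cmp.png",np.hstack(out))
```

```text
(no output)
```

View pics/cmp.png

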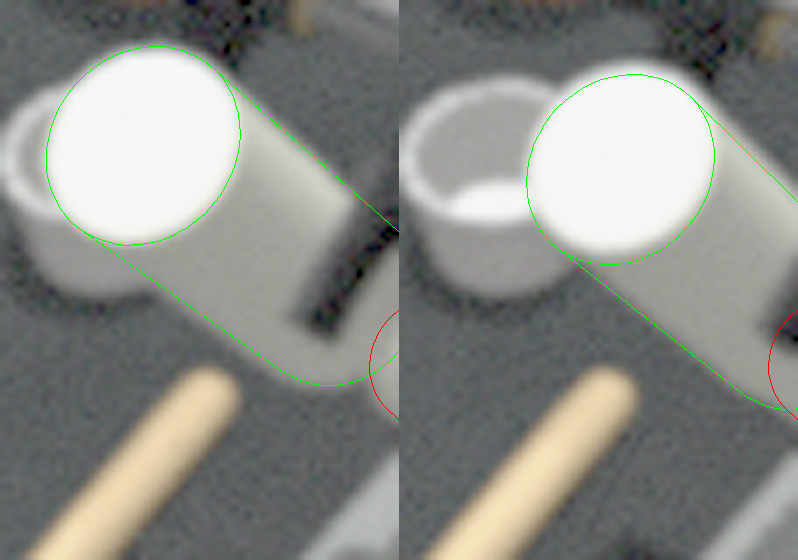

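```bash
python3 - <<'E'
from station import eyes,r
import pickle
for i in range(3,6):
    ob=r.get_obs();d={"side":eyes.get_image("side"),"obs":ob};pickle.dump(d,open(f"im{i}.pkl","wb"))
E
for i in 3 4 5; do python3 chk.py im$i.pkl|grep -v "disc"; done; python3 p.py .09
```

```text
tube resid [ 0.876 -2.058] peg resid [ 1.64 -0.47] rel [-0.764 -1.588]
tube seen off axis by (peg x,y) mm, beyond kinematics: [-2.179 -2.879]
kinematic mouth in peg mm [ -2.877   0.895 118.693] tube axis in peg [ 0.004 -0.002 -1.   ]
tube resid [ 0.853 -2.048] peg resid [ 1.64 -0.47] rel [-0.787 -1.578]
tube seen off axis by (peg x,y) mm, beyond kinematics: [-2.143 -2.908]
kinematic mouth in peg mm [ -2.762   0.831 119.187] tube axis in peg [ 0.004 -0.003 -1.   ]
tube resid [ 0.859 -2.03 ] peg resid [ 1.64 -0.47] rel [-0.781 -1.56 ]
tube seen off axis by (peg x,y) mm, beyond kinematics: [-2.114 -2.879]
kinematic mouth in peg mm [ -2.671   0.824 119.553] tube axis in peg [ 0.004 -0.003 -1.   ]
9.8 [0.585 0.402 0.224] [ 0.391  0.354 -0.076 -1.258 -0.746  0.096] [-0.318  0.304 -1.75 ] 0.05180246602105075
target [0.58  0.389 0.197] 1.0
[1.009 0.033 0.065] [-0.044  0.042  0.032]
mouth in peg mm [ -1.769  -1.058 120.183] tilt deg [ 0.253 -0.19 ] F in peg [ 1.033  0.401 -1.424]
```

Readings agree now: frame 1's pose was read after its picture, while the arm was still settling. I'll re-fit the peg's side-view offset with yaw fixed at 1.235.

Run:
```python
from util import *;import pickle,fit
m=pickle.load(open("im0.pkl","rb"))["side"];b=(260,295,80,60)
for th in(55,62,70):
    k=fit.mask(m,b,th)
    for zc in (None,.0218,.025):
        def cost(p):
            mm=dict(m);mm["cx"]+=p[0];mm["cy"]+=p[1];return (render(mm,b,*peg([.55,.299,1.235,zc or p[2]]))^k).sum()/k.sum()
        p=np.array([1.5,-.5,.022])
        for _ in range(3):
            r=minimize(cost,p,method="Nelder-Mead",options=dict(initial_simplex=np.vstack([p,p+[1,0,0],p+[0,1,0],p+[0,0,.004]])));p=r.x
        print(th,zc,p,r.fun)
```

```text
55 None [ 1.361 -0.513  0.019] 0.0690459927140255
55 0.0218 [ 1.691 -0.257  0.022] 0.07405510018214936
55 0.025 [2.159 0.011 0.02 ] 0.08321948998178506
62 None [ 1.505 -0.596  0.021] 0.057638565440149045
62 0.0218 [ 1.525 -0.492  0.023] 0.05938518863530508
62 0.025 [ 1.861 -0.093  0.02 ] 0.06689566837447601
70 None [ 1.659 -0.623  0.023] 0.045694095101209725
70 0.0218 [ 1.496 -0.741  0.024] 0.04353814828123129
70 0.025 [ 1.831 -0.458  0.022] 0.049047790154509524
```

```bash
sed -i 's/-.0011,.0019,0/-.001,.0026,0/; s/\.0156/.0187/g' p.py; python3 p.py .1
```

```text
9.8 [0.585 0.402 0.224] [ 0.391  0.354 -0.076 -1.258 -0.746  0.096] [-0.318  0.304 -1.75 ] 0.05180246602105075
target [0.581 0.397 0.204] 1.0
[0.674 0.056 0.173] [-0.044  0.042  0.032]
mouth in peg mm [ -4.944  -1.744 120.126] tilt deg [ 0.253 -0.19 ] F in peg [ 1.033  0.401 -1.424]
```

>>> send_rows --rows '[{"dp":[0.1,0.06,0.16],"angular":[0,0.04,0],"fingers":40},{"dp":[0.2,0,0.02],"angular":[0,0,0],"fingers":40},{"dp":[0.1,0,0],"angular":[0,0,0],"fingers":40}]'

```text
clock: 10.1
position: [0.5826, 0.4021, 0.2115]
tool_rot: [[-0.159, -0.944, 0.29], [-0.473, 0.33, 0.817], [-0.867, -0.007, -0.499]]
force: [-0.2, 1.6, -1.9]
finger_gap: 0.0521
```

```bash
python3 p.py .08
```

```text
10.1 [0.583 0.402 0.211] [ 0.387  0.368 -0.088 -1.28  -0.742  0.133] [-0.175  1.642 -1.879] 0.052071272893019806
target [0.578 0.388 0.187] 1.0
[ 0.965 -0.015 -0.032] [-0.041  0.013  0.051]
mouth in peg mm [  1.012   0.287 108.909] tilt deg [ 0.078 -0.308] F in peg [ 2.232  0.706 -0.881]
```

>>> send_rows --rows '[{"dp":[0.2,-0.01,-0.03],"angular":[0,0,0.05],"fingers":40},{"dp":[0.2,0,0],"angular":[0,0,0],"fingers":40},{"dp":[0.2,0,0],"angular":[0,0,0],"fingers":40}]'

```text
clock: 10.4
position: [0.5794, 0.3923, 0.195]
tool_rot: [[-0.164, -0.943, 0.289], [-0.471, 0.333, 0.817], [-0.867, -0.002, -0.499]]
force: [0.3, 0.4, -0.4]
finger_gap: 0.0518
```

```bash
python3 p.py .07
```

```text
10.4 [0.579 0.392 0.195] [ 0.361  0.384 -0.111 -1.315 -0.754  0.192] [ 0.317  0.362 -0.391] 0.051758220474575505
target [0.576 0.383 0.178] 1.0
[ 0.65  -0.013 -0.007] [-0.039  0.012  0.   ]
mouth in peg mm [ 0.278  0.465 89.484] tilt deg [ 0.074 -0.003] F in peg [ 0.582 -0.18  -0.116]
```

>>> send_rows --rows '[{"dp":[0.15,-0.01,0],"angular":[0,0,0],"fingers":40},{"dp":[0.15,0,0],"angular":[0,0,0],"fingers":40},{"dp":[0.1,0,0],"angular":[0,0,0],"fingers":40}]'

```text
clock: 10.7
position: [0.5777, 0.3852, 0.1828]
tool_rot: [[-0.166, -0.943, 0.29], [-0.471, 0.334, 0.816], [-0.866, -0.001, -0.5]]
force: [0.3, 0.2, -0.8]
finger_gap: 0.052
```

```bash
python3 p.py .06
```

```text
10.7 [0.578 0.385 0.183] [ 0.342  0.397 -0.127 -1.338 -0.762  0.236] [ 0.348  0.177 -0.76 ] 0.05204291495762422
target [0.575 0.378 0.17 ] 1.0
[0.509 0.01  0.   ] [-0.044  0.003 -0.013]
mouth in peg mm [ 0.014 -0.142 75.267] tilt deg [0.02  0.075] F in peg [ 0.624 -0.271 -0.517]
```

>>> send_rows --rows '[{"dp":[0.2,0.01,0],"angular":[0,0,0],"fingers":40},{"dp":[0.2,0,0],"angular":[0,0,0],"fingers":40},{"dp":[0.2,0,0],"angular":[0,0,0],"fingers":40}]'

```text
clock: 11.0
position: [0.5746, 0.3763, 0.167]
tool_rot: [[-0.164, -0.943, 0.291], [-0.471, 0.334, 0.817], [-0.867, -0.003, -0.499]]
force: [0.1, -0.2, -0.5]
finger_gap: 0.052
```

```bash
python3 p.py .035
```

```text
11.0 [0.575 0.376 0.167] [ 0.317  0.415 -0.149 -1.372 -0.774  0.301] [ 0.101 -0.187 -0.489] 0.05200481164110965
target [0.571 0.366 0.148] 1.0
[0.73  0.012 0.005] [-0.052  0.014  0.003]
mouth in peg mm [-0.074 -0.278 56.881] tilt deg [ 0.086 -0.016] F in peg [ 0.12  -0.157 -0.495]
```

>>> send_rows --rows '[{"dp":[0.2,0.01,0],"angular":[0,0,0],"fingers":40},{"dp":[0.2,0,0],"angular":[0,0,0],"fingers":40},{"dp":[0.2,0,0],"angular":[0,0,0],"fingers":40},{"dp":[0.15,0,0],"angular":[0,0,0],"fingers":40}]'

```text
clock: 11.4
position: [0.5703, 0.3646, 0.1454]
tool_rot: [[-0.165, -0.942, 0.291], [-0.471, 0.334, 0.816], [-0.867, -0.003, -0.499]]
force: [0.6, -0.1, 0.1]
finger_gap: 0.0519
```

```bash
python3 p.py .02
```

```text
11.4 [0.57  0.365 0.145] [ 0.285  0.442 -0.176 -1.412 -0.79   0.383] [ 0.638 -0.141  0.077] 0.051945326054340935
target [0.568 0.359 0.135] 1.0
[0.397 0.007 0.007] [-0.055  0.01  -0.001]
mouth in peg mm [-0.136 -0.09  31.904] tilt deg [0.059 0.006] F in peg [ 0.028 -0.648  0.105]
```

>>> send_rows --rows '[{"dp":[0.15,0,0],"angular":[0,0,0],"fingers":40},{"dp":[0.15,0,0],"angular":[0,0,0],"fingers":40},{"dp":[0.1,0,0],"angular":[0,0,0],"fingers":40}]'

```text
clock: 11.7
position: [0.5683, 0.3582, 0.1338]
tool_rot: [[-0.165, -0.942, 0.291], [-0.471, 0.335, 0.816], [-0.866, -0.003, -0.499]]
force: [-0.8, -0.8, -0.4]
finger_gap: 0.0516
```

```bash
python3 p.py .01
```

```text
11.7 [0.568 0.358 0.134] [ 0.267  0.458 -0.19  -1.432 -0.8    0.426] [-0.844 -0.793 -0.403] 0.0515587407819031
target [0.567 0.354 0.126] 1.0
[0.287 0.013 0.006] [-0.058  0.009 -0.005]
mouth in peg mm [-0.123 -0.234 18.6  ] tilt deg [0.054 0.027] F in peg [-0.687  0.535 -0.862]
```

>>> send_rows --rows '[{"dp":[0.12,0,0],"angular":[0,0,0],"fingers":40},{"dp":[0.1,0,0],"angular":[0,0,0],"fingers":40}]'

```text
clock: 11.9
position: [0.5683, 0.3578, 0.1327]
tool_rot: [[-0.161, -0.943, 0.291], [-0.463, 0.333, 0.821], [-0.871, -0.003, -0.49]]
force: [-1.6, -0.5, 7.1]
finger_gap: 0.0517
```

```bash
python3 p.py .01
```

```text
11.9 [0.568 0.358 0.133] [ 0.258  0.464 -0.192 -1.447 -0.812  0.449] [-1.614 -0.529  7.102] 0.051742570512131145
target [0.567 0.354 0.126] 1.0
[ 0.247  0.017 -0.001] [-0.042  0.105  0.011]
mouth in peg mm [ 0.785 -0.501 17.219] tilt deg [ 0.63  -0.067] F in peg [-4.444  1.349  5.635]
```

Collar contact at about 6 N. Pushing on with larger steps, since unreached shift is not made up.

>>> send_rows --rows '[{"dp":[0.25,0,0],"angular":[0,0.1,0],"fingers":40},{"dp":[0.25,0,0],"angular":[0,0.1,0],"fingers":40}]'

```text
clock: 12.1
position: [0.5673, 0.3552, 0.1279]
tool_rot: [[-0.159, -0.944, 0.288], [-0.468, 0.329, 0.82], [-0.869, -0.005, -0.495]]
force: [-1.4, 1.6, 9.8]
finger_gap: 0.0518
```

```bash
python3 p.py .01
```

```text
12.1 [0.567 0.355 0.128] [ 0.254  0.469 -0.195 -1.446 -0.814  0.459] [-1.398  1.606  9.766] 0.05176508210567994
target [0.567 0.354 0.126] 1.0
[ 0.062  0.016 -0.   ] [-0.016  0.059  0.043]
mouth in peg mm [ 0.457 -0.771 11.743] tilt deg [ 0.357 -0.26 ] F in peg [-3.969  1.849  8.985]
```

>>> send_rows --rows '[{"dp":[0.25,0,0],"angular":[0,0.05,0.04],"fingers":40},{"dp":[0.25,0,0],"angular":[0,0.05,0],"fingers":40}]'

```text
clock: 12.3
position: [0.5664, 0.3527, 0.1234]
tool_rot: [[-0.156, -0.945, 0.287], [-0.464, 0.326, 0.824], [-0.872, -0.004, -0.489]]
force: [-2.8, 1.0, 9.5]
finger_gap: 0.0517
```

```bash
python3 p.py .01
```

```text
12.3 [0.566 0.353 0.123] [ 0.243  0.479 -0.2   -1.459 -0.826  0.485] [-2.75   1.019  9.527] 0.05172074033337069
target [0.567 0.354 0.126] 1.0
[-0.112  0.014  0.004] [0.008 0.116 0.049]
mouth in peg mm [ 0.837 -0.84   6.431] tilt deg [ 0.695 -0.292] F in peg [-4.716  2.932  8.279]
```

>>> send_rows --rows '[{"dp":[0.25,0,0],"angular":[0,0.1,0.04],"fingers":40},{"dp":[0.25,0,0],"angular":[0,0.1,0],"fingers":40}]'

```text
clock: 12.5
position: [0.5663, 0.3522, 0.1224]
tool_rot: [[-0.155, -0.947, 0.283], [-0.461, 0.323, 0.826], [-0.874, -0.003, -0.487]]
force: [-3.9, 0.4, 16.8]
finger_gap: 0.0517
```

```bash
python3 p.py .01
python3 - <<'E'
from station import eyes,r
import pickle,cv2
ob=r.get_obs();d={"side":eyes.get_image("side"),"obs":ob};pickle.dump(d,open("im6.pkl","wb"))
cv2.imwrite("pics/ins.png",cv2.resize(d["side"]["frame"][260:360,240:360,::-1],None,fx=6,fy=6,interpolation=cv2.INTER_CUBIC))
E
python3 chk.py im6.pkl .0187
```

```text
12.5 [0.566 0.352 0.122] [ 0.239  0.483 -0.2   -1.462 -0.833  0.492] [-3.883  0.361 16.792] 0.05165602473118325
target [0.567 0.354 0.126] 1.0
[-0.147  0.013  0.003] [0.047 0.145 0.057]
mouth in peg mm [ 1.137 -0.943  5.304] tilt deg [ 0.873 -0.339] F in peg [-9.209  3.785 14.073]
disc seen [275.258 305.533] [23.154 25.807] 54.063323974609375 pred (275.5426025390625, 305.3334655761719) [23.413 26.056] 41.78228759765625
tube resid [-0.284  0.2  ] peg resid [ 1.64 -0.47] rel [-1.924  0.67 ]
tube seen off axis by (peg x,y) mm, beyond kinematics: [ 2.871 -2.982]
kinematic mouth in peg mm [0.387 1.657 4.871] tube axis in peg [ 0.015 -0.006 -1.   ]
```

View pics/ins.png

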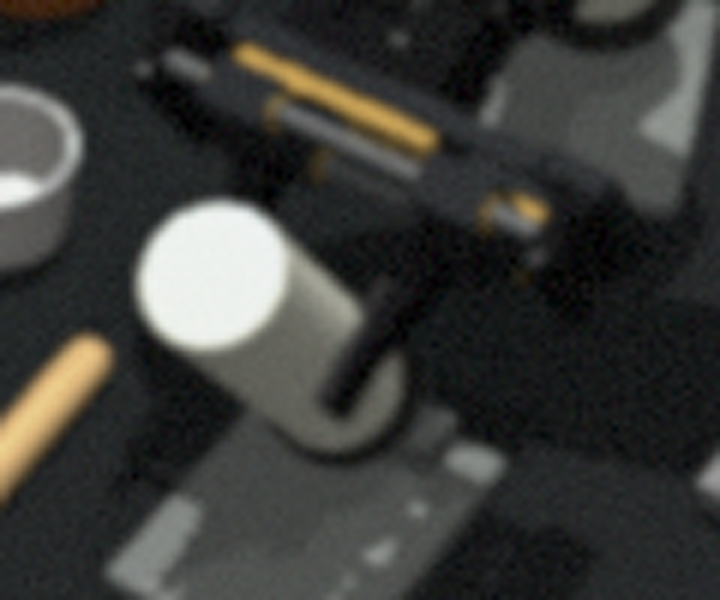

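Force now rises sharply (9→14 N within 1 mm) and the collar is no longer visible standing up the peg, so it looks close to home. One firmer push, with lateral and tilt correction, will confirm the hard stop.

>>> send_rows --rows '[{"dp":[0.35,0.02,-0.04],"angular":[0,0.15,0.05],"fingers":40},{"dp":[0.45,0,-0.02],"angular":[0,0.15,0],"fingers":40},{"dp":[0.5,0,0],"angular":[0,0.15,0],"fingers":40}]'

```text
clock: 12.85
position: [0.5663, 0.3523, 0.1219]
tool_rot: [[-0.141, -0.95, 0.277], [-0.449, 0.311, 0.837], [-0.882, -0.007, -0.471]]
force: [-7.7, -0.9, 32.9]
finger_gap: 0.0519
```

```bash
python3 p.py .01
cat > home.py <<'E'
from util import *;from station import eyes,r
import pickle
ob=r.get_obs();m=eyes.get_image("side");pickle.dump({"side":m,"obs":ob},open("im7.pkl","wb"))
P=pegR(1.235);pk=np.array([.55,.299,.062])
g=cv2.resize(m["frame"][275:335,245:305].min(2),None,fx=6,fy=6,interpolation=cv2.INTER_CUBIC)
k=cv2.morphologyEx((g>150).astype(np.uint8),cv2.MORPH_OPEN,cv2.getStructuringElement(cv2.MORPH_ELLIPSE,(91,91)))
E=cv2.fitEllipse(max(cv2.findContours(k,0,1)[0],key=len));seen=(np.array(E[0])+.5)/6-.5+[245,275]
print("seen",seen,np.array(E[1])/6)
for s in(.005,.01,.015,.02):
    e=ring(pk,P,s+.15,.026);q=cv2.fitEllipse(proj(m,e).astype(np.float32));print(s,"pred",np.array(q[0])+[1.55,-.6],q[1])
E
python3 home.py
```

```text
12.85 [0.566 0.352 0.122] [ 0.226  0.494 -0.199 -1.479 -0.859  0.527] [-7.662 -0.85  32.911] 0.05187679070879467
target [0.567 0.354 0.126] 1.0
[-0.162  0.013 -0.005] [0.132 0.319 0.149]
mouth in peg mm [ 2.835 -1.881  4.597] tilt deg [ 1.919 -0.882] F in peg [-19.337   6.954  26.838]
seen [275.085 305.541] [23.158 25.82 ]
0.005 pred [275.583 305.016] (23.356027603149414, 26.056304931640625)
0.01 pred [274.778 304.336] (23.431442260742188, 26.165111541748047)
0.015 pred [273.966 303.649] (23.50728988647461, 26.27484703063965)
0.02 pred [273.148 302.957] (23.583581924438477, 26.385520935058594)
```

Hard stop: 27 N along the peg with no further motion, and the image places the closed end at the home position (s≈5–10 mm). Relaxing to the measured pose, then releasing.

>>> send_rows --rows '[{"dp":[0,0.03,-0.03],"angular":[0.1,0.3,0.1],"fingers":40},{"dp":[0,0,0],"angular":[0,0,0],"fingers":40},{"dp":[0,0,0],"angular":[0,0,0],"fingers":40}]'

```text
clock: 13.2
position: [0.5672, 0.3533, 0.1277]
tool_rot: [[-0.151, -0.946, 0.286], [-0.468, 0.323, 0.823], [-0.871, -0.01, -0.492]]
force: [0.2, 0.1, -1.6]
finger_gap: 0.0519
```

```bash
python3 p.py .01;python3 home.py|head -1
```

```text
13.2 [0.567 0.353 0.128] [ 0.248  0.471 -0.196 -1.448 -0.822  0.473] [ 0.234  0.117 -1.634] 0.051884609485219065
target [0.567 0.354 0.126] 1.0
[0.026 0.031 0.049] [0.01  0.092 0.115]
mouth in peg mm [-0.746 -1.835 10.597] tilt deg [ 0.551 -0.69 ] F in peg [ 0.979 -0.182 -1.321]
seen [274.321 304.172] [23.126 25.947]
```

The arm sprang back about 6 mm and lifted the tube. Pushing home again, keeping pressure on, then opening while still pressing.

>>> send_rows --rows '[{"dp":[0.2,0.02,0],"angular":[0,0.05,0.05],"fingers":40},{"dp":[0.25,0,0],"angular":[0,0.1,0],"fingers":40},{"dp":[0.3,0,0],"angular":[0,0.1,0],"fingers":40},{"dp":[0.3,0,0],"angular":[0,0.1,0],"fingers":40}]'

```text
clock: 13.65
position: [0.5665, 0.3523, 0.122]
tool_rot: [[-0.145, -0.95, 0.278], [-0.458, 0.313, 0.832], [-0.877, -0.006, -0.48]]
force: [-6.6, -1.7, 23.6]
finger_gap: 0.0522
```

```bash
python3 p.py .005;python3 home.py|head -1
```

```text
13.65 [0.567 0.352 0.122] [ 0.234  0.489 -0.197 -1.466 -0.847  0.507] [-6.607 -1.735 23.587] 0.052192661105735276
target [0.566 0.352 0.122] 1.0
[ 0.01   0.021 -0.012] [0.114 0.215 0.132]
mouth in peg mm [ 2.058 -1.866  4.929] tilt deg [ 1.297 -0.786] F in peg [-15.098   5.666  18.52 ]
seen [274.599 306.136] [23.12  25.806]
```

>>> send_rows --rows '[{"dp":[0.2,0.02,-0.02],"angular":[0.05,0.15,0.1],"fingers":40},{"dp":[0.2,0,0],"angular":[0,0.1,0],"fingers":40},{"dp":[0.15,0,0],"angular":[0,0.1,0],"fingers":87},{"dp":[0.05,0,0],"angular":[0,0,0],"fingers":87},{"dp":[0,0,0],"angular":[0,0,0],"fingers":87},{"dp":[0,0,0],"angular":[0,0,0],"fingers":87},{"dp":[0,0,0],"angular":[0,0,0],"fingers":87}]'

```text
clock: 14.4
position: [0.5656, 0.3483, 0.1146]
tool_rot: [[-0.159, -0.948, 0.277], [-0.467, 0.319, 0.825], [-0.87, 0.002, -0.493]]
force: [-0.2, -0.2, -0.6]
finger_gap: 0.0827
```

```bash
python3 p.py .005;python3 home.py|head -1
```

```text
14.4 [0.566 0.348 0.115] [ 0.233  0.494 -0.201 -1.457 -0.838  0.498] [-0.239 -0.167 -0.638] 0.08269732782348355
target [0.566 0.352 0.122] 1.0
[-0.272  0.037 -0.014] [0.101 0.072 0.033]
mouth in peg mm [ 1.058 -1.582 -3.296] tilt deg [ 0.43  -0.198] F in peg [ 0.114  0.171 -0.671]
seen [274.287 305.72 ] [23.042 25.835]
```

>>> send_rows --rows '[{"dp":[0,0.03,-0.5],"angular":[0,0,0],"fingers":87},{"dp":[0,0,-0.8],"angular":[0,0,0],"fingers":87},{"dp":[0,0,-0.8],"angular":[0,0,0],"fingers":87},{"dp":[0,0,-1],"angular":[0,0,0],"fingers":87},{"dp":[0,0,-1],"angular":[0,0,0],"fingers":87},{"dp":[0,0,-1],"angular":[0,0,0],"fingers":87},{"dp":[0,0,0],"angular":[0,0,0],"fingers":87},{"dp":[0,0,0],"angular":[0,0,0],"fingers":87}]'

```text
clock: 15.25
position: [0.5166, 0.209, 0.1972]
tool_rot: [[-0.158, -0.947, 0.28], [-0.472, 0.321, 0.821], [-0.867, -0.002, -0.498]]
force: [0.1, 0.8, 0.0]
finger_gap: 0.087
```

```bash
python3 home.py
python3 - <<'E'
from station import eyes,r
import cv2,numpy as np
c=lambda n,x,y:cv2.resize(eyes.get_image(n)["frame"][y:y+100,x:x+80,::-1],(400,500),interpolation=cv2.INTER_CUBIC)
cv2.imwrite("pics/end.png",np.hstack([c("side",250,260),c("top",150,180)]));print(r.get_obs()["force"],r.get_obs()["position"])
E
```

```text
seen [274.282 305.708] [23.061 25.874]
0.005 pred [275.583 305.016] (23.356027603149414, 26.056304931640625)
0.01 pred [274.778 304.336] (23.431442260742188, 26.165111541748047)
0.015 pred [273.966 303.649] (23.50728988647461, 26.27484703063965)
0.02 pred [273.148 302.957] (23.583581924438477, 26.385520935058594)
[-0.48297233  0.26363666 -0.47349029] [0.51667058 0.21026558 0.19617069]
```

View pics/end.png

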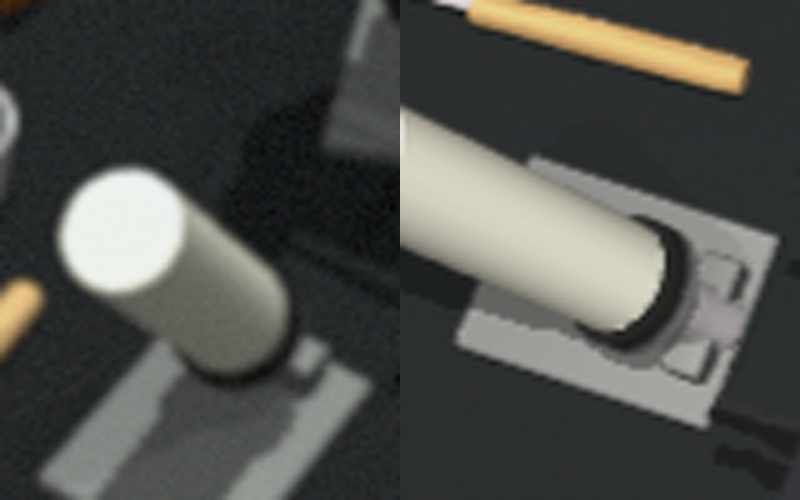

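The tube stands on the slim peg, with its mouth against the black collar at about (640,270) in the right panel and the collar directly on the grey flange. The arm is clear and touches nothing, so I hand in.

```bash
python3 -c "
from station import order;print(order.job_done())"
```

```text
the job is handed in; nothing more can be done
None
```

I put the tube mouth down on the slim white peg, pushed it fully home with the collar while holding it, released it, and handed the job in at about 15 s of the 51 s. No verdict was reported.

**Push home:** the push ran against a hard stop twice, with 27 N and then 19 N along the peg and no further motion. After the first push I relaxed too early: the arm sprang back about 6 mm and lifted the tube, so I pressed home again and opened the fingers while still pressing.

**Last checks:**
- **Seating:** the top view shows the mouth on the collar and the collar directly on the flange.
- **Stability:** the tube's closed end did not move in the side view while the arm drew back. The wrist force then read under 1 N, with the gripper about 16 cm away.
- **Other objects:** I did not check their positions afterwards. I saw no contact with any of them; only part of the bench was in the last picture.

**Checks that disagreed:**
- **Peg position:** the two cameras differed by about 2–3 mm.
- **Tube height:** arm kinematics put the mouth about 5 mm lower than true at the stop. The likely cause is slip in the grip or a small grip-position error, so I relied on the hard stop and the pictures.
- **Closed end in the side view:** it sits about 1.5 pixels (roughly 3 mm) sideways from the predicted home spot, which is about the camera's own error.

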